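Lock the top plate of a specimen fixture with its T-head key

TASK

Take the locking key with the T-bar handle out of the tool rack, pass its T-head down through the slot in the top plate of the specimen fixture until its collar lies flat on the plate, then turn it a quarter turn, either way, so that the head sits square across the slot underneath, and let go. Leave the two other tools in the rack where they are.

Things in the scene. Friction and masses are not known exactly. Their poses are not given: they have to be found in the camera images.
- key: Steel key, 0.45 kg, upright in a slot (62 along its y by 30 mm) of a rack 55 mm high; other tools 88 mm apart along y. Origin: centre of the collar's underside, z up. Collar dia 50, z 0 to 8 mm; neck dia 14; handle bar 70 along y, 16 along x, z 22 to 46 mm. Below: shank dia 14, T-head 50 along y (as the bar), 14 along x, z -28 to -16 mm. Raise 80 mm before going sideways.
- slot (a point): Slot centre at the upper face of the fixed specimen fixture's top plate, 87 mm above the table; z up. Aluminium box 150 (x) by 170 mm (y) with red carriages. Through slot 66 along y by 30 mm along x; plate 10 mm thick, 39 mm free below, open front and back. The key's collar rests on the plate. An anvil disc, dia 56, 5 mm high, stands 67 mm from the slot along +x.
- plunger: Bystander: steel loading plunger with a round knob 42 mm in diameter as its handle, in another slot of the rack. Origin: centre of the underside of its 50 mm collar; its top is 41 mm above that.
- stud: Bystander: steel clamping stud with a low hexagonal head 38 mm across its corners, in the remaining slot of the rack. Origin: centre of the underside of its 50 mm collar; its top is 26 mm above that.
Mind the look-alikes: they are no part of the job. What is shaped like the key but green is not meant.

How it is judged:
On the way, in this order (a step that is already met when the one before it is completed fails the run):
1. the key is lifted clear of the rack, upright (height (world z) of key above 0.085 m and angle between key's own z axis and vertical below 0.35 rad), for 0.1 s.
2. the T-head is down through the slot, before it is turned (horizontal distance between key and slot below 0.02 m and z of key in the frame of slot below 0.012 m and angle between the y axis of key and the y axis of slot, either way round below 0.6 rad).
At the end, for the whole second after the job is handed in: The key stands upright (within 7 degrees) in the fixture's slot, within 20 mm of its centre, its collar resting on the plate (within 4 mm), its T-head beneath the plate and turned to within 20 degrees of square across the slot; it is released and at rest (horizontal distance between key and slot below 0.02 m and z of key in the frame of slot between -0.004 and 0.004 m and angle between key's own z axis and vertical below 0.12 rad and angle between the y axis of key and the y axis of slot, either way round above 1.22 rad and linear speed of key below 0.02 m/s and contact force between key and the fingers below 0.1 N); the robot touches nothing.
It fails at once if another tool of the rack is moved by more than 30 mm (distance of any of plunger, stud from where it was at the start of the episode above 0.03 m).
It also fails if it takes over 45 s, if anything falls off the work surface, if the arm or the gripper's body presses on something with over 40 N, if the wrist force passes 120 N, or if a joint passes its speed limit or range.

ROBOT

A 6-joint arm with a two-finger parallel gripper is mounted at the origin on the work surface. World frame = base frame: x ahead of the robot, y to its left, z up, the work surface at z = 0. Lengths are in m, angles in rad, forces in N, time in s.
With the tool pointing down it reaches from about 0.35 to 0.975 m from the base axis. Payload 4.9 kg.
Tool frame: the origin (TCP) lies midway between the tips of the shut fingers; the grasp point (between the pads) lies 19 mm behind it; z points along the fingers, y is the direction in which the jaws open and shut (so a half turn about z gives the same grasp; the last joint's range is limited). The gripper opens to 85 mm and grips with 20 to 120 N. Pads are 22 mm wide; open, the fingers measure 114 mm over their backs; the gripper's body (76 mm by 85 mm) begins 54 mm behind the grasp point. The pads swing forward as they close: fully open they stand 13 mm farther back than shut.
Start: joints at [-1.366, 0.053, 1.613, -0, 1.476, -0.119], TCP at [0.199, -0.593, 0.231] pointing down, gripper open.
Joint ranges: [-3.01, 3.01], [-1.01, 2.22], [0.06, 2.58], [-1.02, 4.17], [0.09, 2.62], [-3.14, 3.14]. Speed limits (rad/s): [2.57, 2.57, 3.14, 3.14, 3.14, 3.14].

INTERFACE

Orientations are given as a rotation vector (axis times angle).
In Python, from station import ctrl gives the robot as it stands.
- The arm moves only by the tool play_rows, never from a script. Its argument "motion" is a list that holds one entry, the list of rows, each a list of 7 numbers: the closure, from -1 (fully open) to 1 (shut), then the shift along the tool's x, y, z in cm, then the turn, a rotation vector about the tool's x, y, z in degrees. A call has 1 to 20 rows; each row is the pose to reach, as a shift and turn from the pose measured when the call began, along the tool's axes at that moment; what a row does not reach only later rows make up. A row lasts 1/8 s, in which the tool goes at most 62.5 mm and 10.7 degrees, less where a joint would pass 70% of its speed; a pose out of reach is approached as far as the arm can. A call with a gripper value outside its range is refused whole. The fingers move at their own pace and stop on an object; "newtons" is the grip in N (left out, the last holds). Time passes only in rows, so rows that repeat a pose let the fingers close. It gives the time, the measured TCP pose, the force and the opening at its end, in the units of the state.
- ctrl.get_obs(): the state, without advancing time (a new reading comes with each control period).
- ctrl.get_image(name): name is "side" or "top" or "wrist"; returns a dict with "color" (420x560x3 uint8, red, green, blue), "mtx" (3x3 intrinsics, pixels), "T" (4x4, takes a point from camera to world coordinates). Camera axes: x right, y up, looking along -z (the intrinsics and any distortion apply to the point x, -y, -z); pixel columns grow to the right and rows downward; lengths in m; the calibration is good to about 2 mm. A picture is of the moment at which its call begins. There is no depth.
- ctrl.finish_job(): hands the job in, once; it reports no verdict.
The state is a dict: "t": time; "q": joint angles; "dq": joint speeds; "effort": joint torques, N m; "tool_pos": TCP position; "tool_rot": TCP orientation; "contact_force": force on the tool from outside, world axes, zero at the start; "wrist_torque": the same for the moment, N m; "opening": finger opening in m.
Only numpy, scipy, OpenCV 4.12 (cv2) and the standard library are available. Lean on these libraries where they do the work, as an engineer would, in place of code of your own. Each camera call takes 0.05 s, during which the arm holds its last target.

## Working session

There is one attempt and no reset: what is moved stays moved. The work goes in short steps, Python scripts to look and compute and a tool call to move; the robot and the scene stay as the last step left them, time stands still between calls to the robot, and variables do not carry over. Pictures are saved under pics/ and viewed, and the job is handed in when it is done.

Besides the shell and the picture viewer there is one more tool, called after "Request:" as name(argument=value, ...) on one line, values as JSON. play_rows: Moves the arm, as the interface text tells. Its arguments: {"type":"object","properties":{"motion":{"type":"array"},"newtons":{"type":"number"}},"required":["motion"]}

```bash
mkdir -p pics; ls; cat > h.py <<'E'
import numpy as np, cv2, pickle
from station import ctrl
def grab(tag):
    for n in ("side","top","wrist"):
        d=ctrl.get_image(n); pickle.dump(d,open(f"pics/{tag}_{n}.pkl","wb"))
        cv2.imwrite(f"pics/{tag}_{n}.png",cv2.cvtColor(d["color"],cv2.COLOR_RGB2BGR))
def load(tag,n): return pickle.load(open(f"pics/{tag}_{n}.pkl","rb"))
def ray(d,u,v):
    p=cv2.undistortPoints(np.array([[[u,v]]],float),np.array(d["mtx"]),np.array(d.get("dist",np.zeros(5))))[0,0]
    r=np.array([p[0],-p[1],-1.]); T=np.array(d["T"]); return T[:3,3],T[:3,:3]@r
def onz(d,u,v,z):
    o,r=ray(d,u,v); return o+r*(z-o[2])/r[2]
def proj(d,P):
    T=np.linalg.inv(np.array(d["T"])); p=T[:3,:3]@np.array(P)+T[:3,3]; q=np.array([p[0],-p[1],-p[2]]); q=np.array(d["mtx"])@q; return q[:2]/q[2]
E
python3 - <<'E'
from h import *
grab("a")
for n in ("side","top","wrist"):
    d=load("a",n); print(n,d.keys(),np.round(d["T"],3).tolist(),np.round(d["mtx"],1).tolist())
print(ctrl.get_obs())
E
```

```text
pics
side dict_keys(['color', 'mtx', 'T']) [[-0.684, 0.431, -0.588, -0.054], [-0.729, -0.383, 0.567, 0.648], [0.019, 0.817, 0.576, 0.684], [0.0, 0.0, 0.0, 1.0]] [[434.7, 0.0, 289.1], [0.0, 434.7, 214.4], [0.0, 0.0, 1.0]]
top dict_keys(['color', 'mtx', 'T']) [[-0.014, 0.988, -0.154, 0.383], [-0.999, -0.019, -0.03, 0.046], [-0.033, 0.153, 0.988, 1.273], [0.0, 0.0, 0.0, 1.0]] [[419.4, 0.0, 281.0], [0.0, 419.4, 204.5], [0.0, 0.0, 1.0]]
wrist dict_keys(['color', 'mtx', 'T']) [[0.317, 0.906, 0.281, 0.271], [-0.948, 0.304, 0.092, -0.568], [-0.002, -0.296, 0.955, 0.373], [0.0, 0.0, 0.0, 1.0]] [[354.2, 0.0, 279.9], [0.0, 354.2, 209.9], [0.0, 0.0, 1.0]]
{'t': 0.15, 'q': array([-1.36599430e+00,  5.32433510e-02,  1.61400183e+00,  7.88477825e-09,
        1.47599343e+00, -1.19047071e-01]), 'dq': array([-0.00062952, -0.00230686, -0.00318125, -0.00032448,  0.0022149 ,
        0.00134473]), 'effort': array([ 1.48285591e-05, -3.94242597e+01, -3.70722163e+01, -1.54551312e-04,
        4.69596780e-03,  2.04261789e-05]), 'tool_pos': array([ 0.19875741, -0.59203256,  0.23030791]), 'tool_rot': array([-3.09887404e+00, -5.06215792e-01,  1.10753678e-04]), 'contact_force': array([ 0.58602938,  0.11118546, -0.30189705]), 'wrist_torque': array([ 0.05152889, -0.04596104,  0.01412232]), 'opening': 0.08553798446457016}
```

View pics/a_side.png

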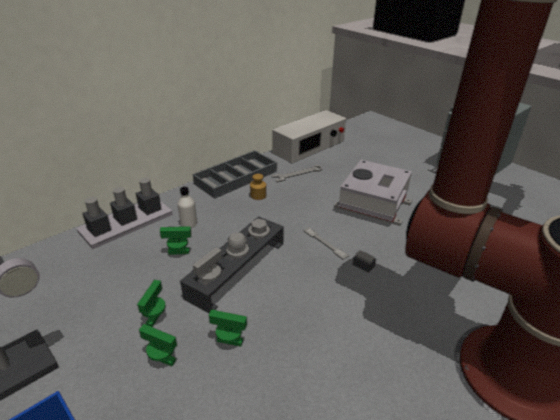

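View pics/a_top.png

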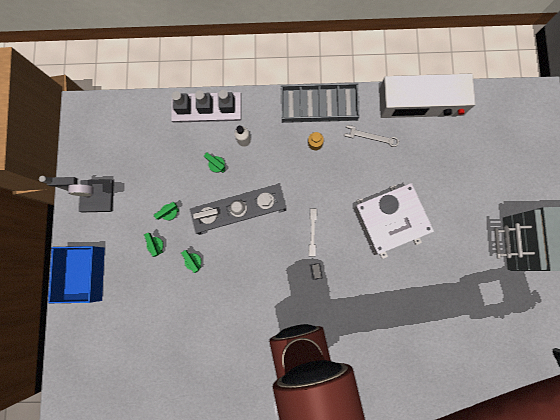

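View pics/a_wrist.png

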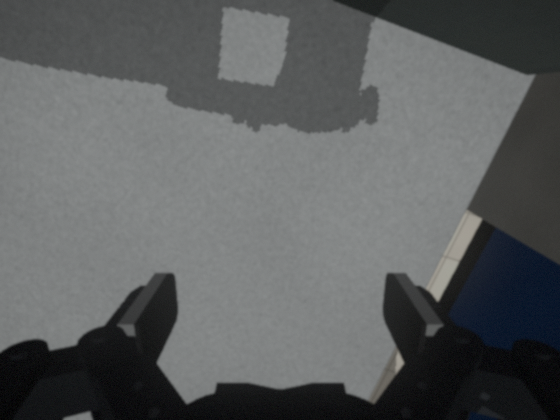

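```bash
python3 - <<'E'
from h import *
a=cv2.imread("pics/a_top.png"); s=cv2.imread("pics/a_side.png")
A=cv2.resize(a[170:245,180:300],None,fx=6,fy=6,interpolation=2); B=cv2.resize(a[175:262,345:440],None,fx=6,fy=6,interpolation=2)
cv2.imwrite("pics/c1.png",A);cv2.imwrite("pics/c2.png",B)
cv2.imwrite("pics/c3.png",cv2.resize(s[210:310,175:295],None,fx=6,fy=6,interpolation=2))
cv2.imwrite("pics/c4.png",cv2.resize(s[150:230,325:425],None,fx=6,fy=6,interpolation=2))
E
```

```text
(no output)
```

View pics/c1.png

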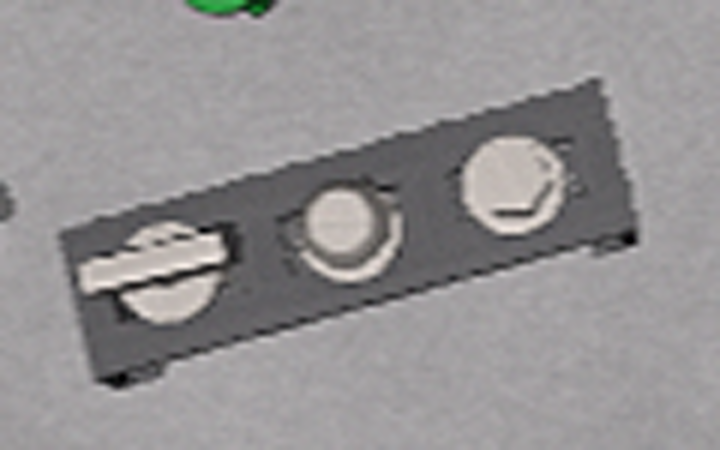

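View pics/c2.png

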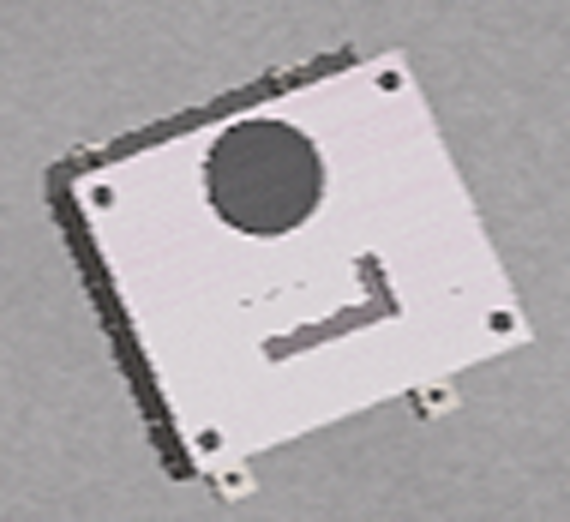

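View pics/c3.png

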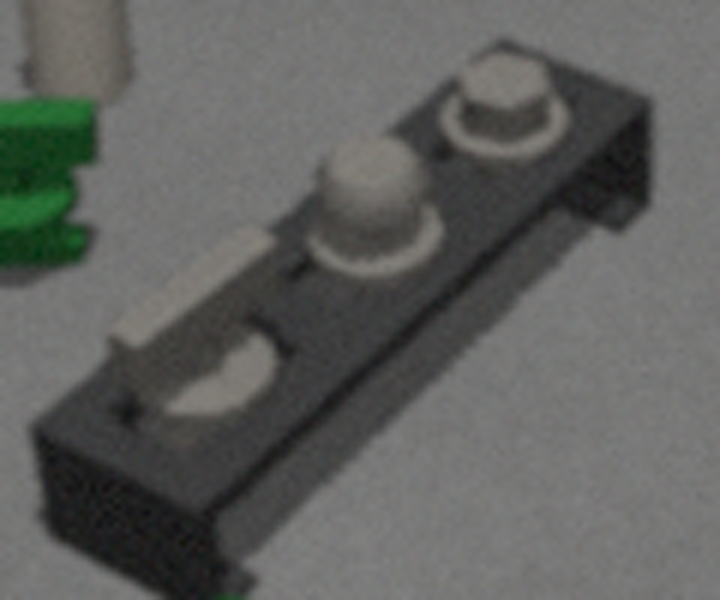

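View pics/c4.png

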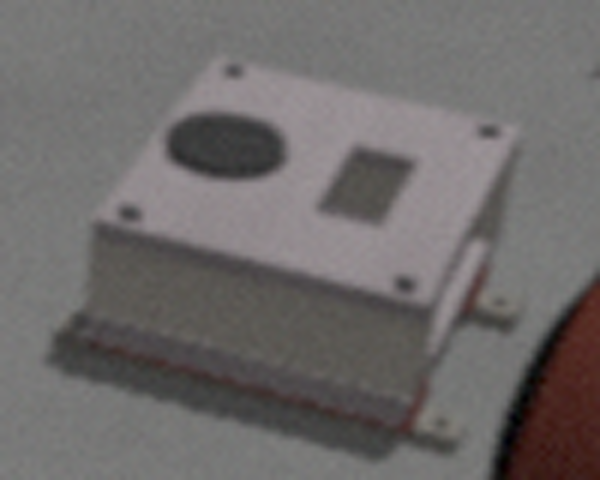

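```bash
python3 - <<'E'
from h import *
d=load("a","top"); c=d["color"]
def c1(x,y): return (180+(x+.5)/6-.5,170+(y+.5)/6-.5)
def c2(x,y): return (345+(x+.5)/6-.5,175+(y+.5)/6-.5)
# plate corners
P=np.array([onz(d,*c2(*p),.087)[:2] for p in [(72,185),(400,50),(532,338),(195,472)]])
print("plate",P.round(4).tolist(),P.mean(0).round(4),[np.linalg.norm(P[i]-P[i-1]).round(4) for i in range(4)])
for i in range(4): e=P[i]-P[i-1]; print(np.degrees(np.arctan2(e[1],e[0])).round(1))
D=onz(d,*c2(265,178),.092)[:2]; print("disc",D)
H=np.array([onz(d,*c2(*p),.087)[:2] for p in [(102,196),(389,80),(501,321),(208,440)]]);print("holes mean",H.mean(0))
# key bar: rack top .055 ; key z origin .055 => bar top .101
B=np.array([onz(d,*c1(*p),.101)[:2] for p in [(78,265),(84,294),(228,262),(222,233)]])
print("bar",B.mean(0).round(4),B.round(4).tolist()); e=B[0]+B[1]-B[2]-B[3];print(np.degrees(np.arctan2(e[1],e[0])),np.linalg.norm(e)/2)
for z,p,n in [(.063,(168,273),"keycollar"),(.063,(350,234),"plcollar"),(.096,(341,219),"knob"),(.063,(513,186),"stud")]: print(n,onz(d,*c1(*p),z)[:2].round(4))
s=load("a","side")
def c3(x,y): return (175+(x+.5)/6-.5,210+(y+.5)/6-.5)
def c4(x,y): return (325+(x+.5)/6-.5,150+(y+.5)/6-.5)
S=np.array([onz(s,*c4(*p),.087)[:2] for p in [(355,146),(415,157),(382,222),(318,210)]])
print("slot side",S.mean(0).round(4),S.round(4).tolist()); e=S[0]+S[1]-S[2]-S[3];print(np.degrees(np.arctan2(e[1],e[0])),np.linalg.norm(e)/2)
P=np.array([onz(s,*c4(*p),.087)[:2] for p in [(218,60),(520,128),(432,303),(95,222)]]);print("plate side",P.mean(0).round(4))
print("disc side",onz(s,*c4(227,145),.092)[:2])
Bs=np.array([onz(s,*c3(*p),.101)[:2] for p in [(110,340),(130,348),(276,241),(252,228)]]);print("bar side",Bs.mean(0).round(4),Bs.round(3).tolist())
# green keys and slot edges in top
L=[onz(d,*c2(*p),.087)[:2].round(4).tolist() for p in [(400,312),(380,252),(268,362)]];print("slotL top",L)
E
```

```text
plate [[0.5611, -0.132], [0.6231, -0.29], [0.4847, -0.3426], [0.425, -0.1833]] [ 0.5235 -0.237 ] [np.float64(0.1455), np.float64(0.1697), np.float64(0.148), np.float64(0.1702)]
20.6
-68.6
-159.2
110.5
disc [ 0.56193819 -0.2218411 ]
holes mean [ 0.52421358 -0.23718067]
bar [0.5442 0.2986] [[0.5441, 0.3343], [0.5302, 0.3312], [0.5442, 0.2629], [0.5581, 0.2659]]
101.56083189884043 0.0697561099214065
keycollar [0.5446 0.2993]
plcollar [0.5621 0.2102]
knob [0.5645 0.21  ]
stud [0.5842 0.1303]
slot side [ 0.4982 -0.245 ] [[0.5224, -0.268], [0.498, -0.2806], [0.4737, -0.2223], [0.4987, -0.2091]]
-67.710761920645 0.06334406320261834
plate side [ 0.5193 -0.2344]
disc side [ 0.55703959 -0.21668448]
bar side [0.5402 0.3032] [[0.537, 0.339], [0.529, 0.336], [0.542, 0.268], [0.553, 0.27]]
slotL top [[0.498, -0.2823], [0.5264, -0.2747], [0.4756, -0.2197]]
```

```bash
cat >> h.py <<'E'
from scipy.spatial.transform import Rotation as R
def togo(x,y,z,yaw):
    """print shift (cm) & turn(deg) in current tool axes for downward tool with tool-x yaw"""
    o=ctrl.get_obs(); r0=R.from_rotvec(o["tool_rot"]); a=np.radians(yaw); cx,sx=np.cos(a),np.sin(a)
    M=np.array([[cx,sx,0],[sx,-cx,0],[0,0,-1.]])
    s=r0.inv().apply(np.array([x,y,z])-o["tool_pos"])*100; t=np.degrees((r0.inv()*R.from_matrix(M)).as_rotvec())
    print("shift cm",s.round(2),"turn",t.round(1))
def st():
    o=ctrl.get_obs(); m=R.from_rotvec(o["tool_rot"]).as_matrix()
    print("t",o["t"],"pos",o["tool_pos"].round(4),"xyaw",np.degrees(np.arctan2(m[1,0],m[0,0])).round(1),"q",o["q"].round(2),"F",o["contact_force"].round(1),"op",round(o["opening"],4))
E
python3 - <<'E'
from h import *
togo(.4975,-.244,.27,110.9)
E
```

```text
shift cm [ 39.4  -23.49  -3.92] turn [ -0.1  -0.1 -92.3]
```

Request:
play_rows(motion=[[[-1,39.4,-23.5,-3.9,0,0,-92],[-1,39.4,-23.5,-3.9,0,0,-92],[-1,39.4,-23.5,-3.9,0,0,-92],[-1,39.4,-23.5,-3.9,0,0,-92],[-1,39.4,-23.5,-3.9,0,0,-92],[-1,39.4,-23.5,-3.9,0,0,-92],[-1,39.4,-23.5,-3.9,0,0,-92],[-1,39.4,-23.5,-3.9,0,0,-92],[-1,39.4,-23.5,-3.9,0,0,-92],[-1,39.4,-23.5,-3.9,0,0,-92],[-1,39.4,-23.5,-3.9,0,0,-92]]])

```text
t: 1.52
tool_pos: [0.4973, -0.2441, 0.2695]
tool_rot: [-1.791, -2.579, -0.002]
contact_force: [0.2, -0.2, -0.0]
opening: 0.0853
```

```bash
python3 - <<'E'
from h import *
st(); grab("b"); togo(.5423,.301,.24,101.3)
E
```

```text
t 1.525 pos [ 0.4973 -0.2441  0.2695] xyaw 110.4 q [-0.59 -0.14  1.73  0.    1.55 -0.95] F [ 0.2 -0.2 -0. ] op 0.0853
shift cm [49.51 23.29  3.06] turn [ 0.  -0.1  9.2]
```

View pics/b_wrist.png

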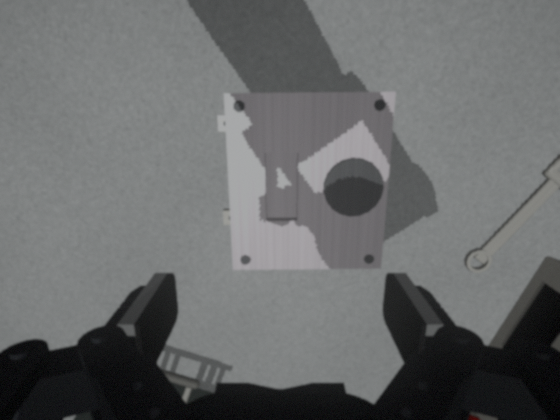

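```bash
python3 - <<'E'
from h import *
d=load("b","wrist")
w=cv2.imread("pics/b_wrist.png"); cv2.imwrite("pics/b1.png",cv2.resize(w[85:280,210:405],None,fx=3,fy=3,interpolation=2))
P=np.array([onz(d,*p,.087)[:2] for p in [(223,93),(396,92),(382,269),(234,270)]]);print(P.round(4).tolist(),P.mean(0),[np.linalg.norm(P[i]-P[i-1]).round(4) for i in range(4)])
for i in range(4): e=P[i]-P[i-1]; print(np.degrees(np.arctan2(e[1],e[0])).round(1))
print("disc",onz(d,353,187,.092))
E
```

```text
[[0.4229, -0.1849], [0.5642, -0.1314], [0.6258, -0.2904], [0.4853, -0.3438]] [ 0.52453089 -0.23762806] [np.float64(0.1708), np.float64(0.1511), np.float64(0.1705), np.float64(0.1503)]
111.4
20.7
-68.8
-159.2
disc [ 0.56211046 -0.2216994   0.092     ]
```

View pics/b1.png

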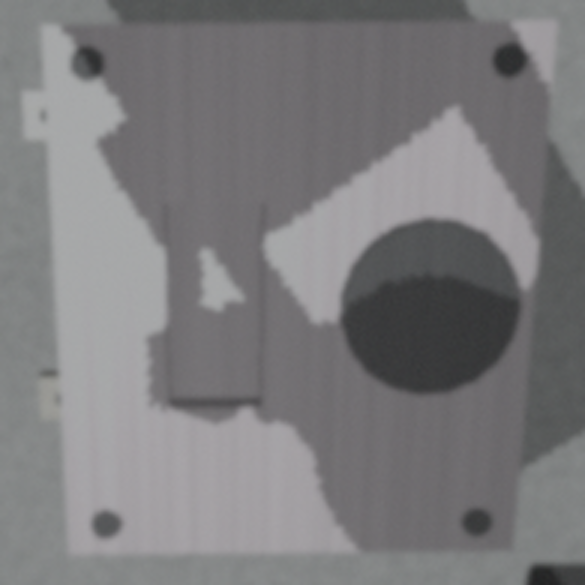

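Request:
play_rows(motion=[[[-1,49.5,23.3,3,0,0,9],[-1,49.5,23.3,3,0,0,9],[-1,49.5,23.3,3,0,0,9],[-1,49.5,23.3,3,0,0,9],[-1,49.5,23.3,3,0,0,9],[-1,49.5,23.3,3,0,0,9],[-1,49.5,23.3,3,0,0,9],[-1,49.5,23.3,3,0,0,9],[-1,49.5,23.3,3,0,0,9],[-1,49.5,23.3,3,0,0,9],[-1,49.5,23.3,3,0,0,9]]])

```text
t: 3.05
tool_pos: [0.5425, 0.3005, 0.2404]
tool_rot: [-1.988, -2.431, -0.001]
contact_force: [-1.3, -0.6, -0.8]
opening: 0.0854
```

```bash
python3 - <<'E'
from h import *
st(); grab("c")
w=cv2.imread("pics/c_wrist.png"); cv2.imwrite("pics/c_w2.png",cv2.resize(w[60:330,150:410],None,fx=2,fy=2,interpolation=2))
E
```

```text
t 3.05 pos [0.5425 0.3005 0.2404] xyaw 101.4 q [0.39 0.04 1.61 0.   1.49 0.19] F [-1.3 -0.6 -0.8] op 0.0854
```

View pics/c_wrist.png

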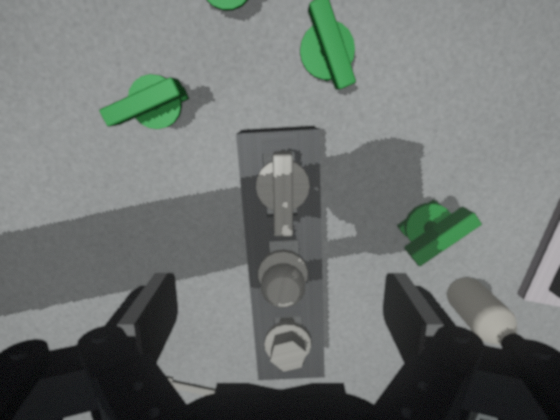

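View pics/c_w2.png

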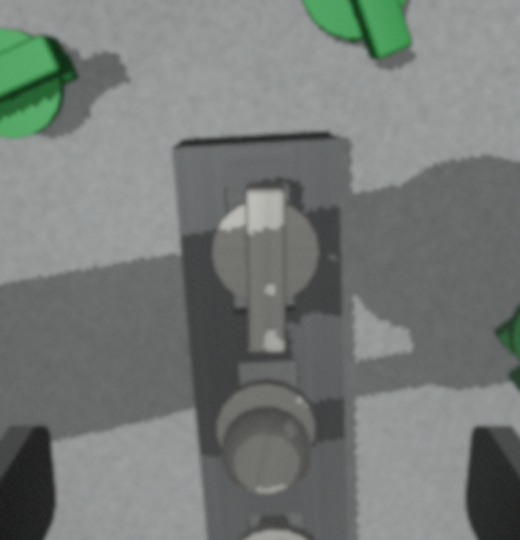

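```bash
python3 - <<'E'
from h import *
d=load("b","wrist")
f=lambda x,y:(210+(x+.5)/3-.5,85+(y+.5)/3-.5)
S=[onz(d,*f(*p),.087)[:2] for p in [(168,402),(262,402),(265,203),(165,203)]]
print(np.round(S,4).tolist(),np.mean(S,0)); a=np.radians(20.9); u=np.array([np.cos(a),np.sin(a)]);v=np.array([-u[1],u[0]])
print("from near edge",(S[0]+S[1])/2 + 0*u, "cands",(S[0]+S[1])/2+.033*v,(S[0]+S[1])/2-.033*v, "disc",np.array([.5621,-.2217])-.067*u)
d=load("c","wrist"); f=lambda x,y:(150+(x+.5)/2-.5,60+(y+.5)/2-.5)
B=np.array([onz(d,*f(*p),.101)[:2] for p in [(246,188),(285,188),(287,352),(249,352)]])
e=B[0]+B[1]-B[2]-B[3]; print(B.round(4).tolist(),B.mean(0),np.degrees(np.arctan2(e[1],e[0])),np.linalg.norm(e)/2)
print("collar",onz(d,*f(266,251),.063)[:2])
togo(*B.mean(0),.072,101.3)
E
```

```text
[[0.4969, -0.2809], [0.5254, -0.2703], [0.503, -0.2102], [0.4744, -0.2208]] [ 0.49992623 -0.2455287 ]
from near edge [ 0.5111442  -0.27556422] cands [ 0.49937185 -0.24473547] [ 0.52291655 -0.30639297] disc [ 0.4995083  -0.24560145]
[[0.531, 0.333], [0.5463, 0.3361], [0.5615, 0.2678], [0.5456, 0.2646]] [0.54610773 0.30035848] 102.32232870059514 0.069977809081027
collar [0.5460071  0.30072213]
shift cm [-0.03  0.33 16.89] turn [ 0.  -0.1  0.1]
```

Request:
play_rows(motion=[[[-1,0,0.3,5,0,0,-0.7],[-1,0,0.3,9,0,0,-0.7],[-1,0,0.3,12,0,0,-0.7],[-1,0,0.3,14.5,0,0,-0.7],[-1,0,0.3,16,0,0,-0.7],[-1,0,0.3,16.8,0,0,-0.7],[-1,0,0.3,16.8,0,0,-0.7]]])

```text
t: 4.08
tool_pos: [0.5459, 0.3004, 0.073]
tool_rot: [-1.976, -2.441, -0.002]
contact_force: [-0.2, -0.0, -0.1]
opening: 0.0853
```

```bash
python3 - <<'E'
from h import *
st(); grab("d")
E
```

```text
t 4.075 pos [0.5459 0.3004 0.073 ] xyaw 102.0 q [0.38 0.19 1.74 0.   1.21 0.17] F [-0.2 -0.  -0.1] op 0.0853
```

View pics/d_wrist.png

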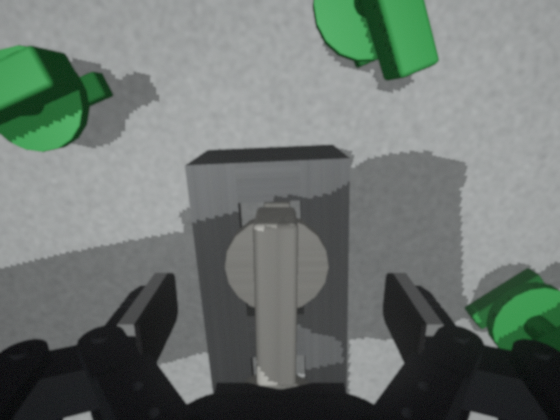

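View pics/d_side.png

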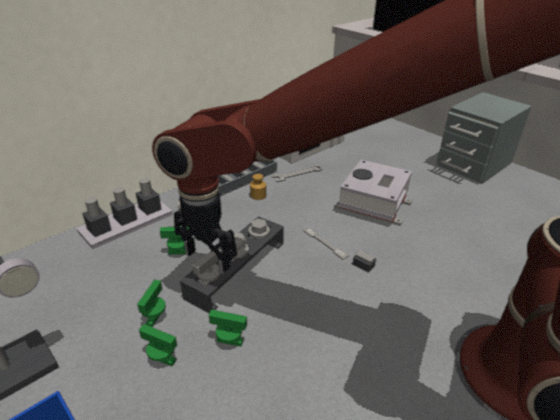

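Request:
play_rows(motion=[[[1,0,0,0,0,0,0],[1,0,0,0,0,0,0],[1,0,0,0,0,0,0],[1,0,0,0,0,0,0],[1,0,0,0,0,0,0],[1,0,0,0,0,0,0],[1,0,0,0,0,0,0],[1,0,0,0,0,0,0]]], newtons=60)

```text
t: 5.22
tool_pos: [0.5464, 0.301, 0.0743]
tool_rot: [-1.976, -2.442, -0.005]
contact_force: [-2.3, -0.3, 3.2]
opening: 0.0149
```

Request:
play_rows(motion=[[[1,0,0,-1,0,0,0],[1,0,0,-3,0,0,0],[1,0,0,-6,0,0,0],[1,0,0,-9,0,0,0],[1,0,0,-12,0,0,0],[1,0,0,-14,0,0,0],[1,0,0,-14,0,0,0],[1,0,0,-14,0,0,0]]])

```text
t: 6.22
tool_pos: [0.5455, 0.3003, 0.2128]
tool_rot: [-1.975, -2.441, -0.002]
contact_force: [0.3, -0.8, -5.0]
opening: 0.0151
```

```bash
python3 - <<'E'
from h import *
st(); grab("e"); togo(.4996,-.2456,.215,111.2)
E
```

```text
t 6.225 pos [0.5455 0.3003 0.2128] xyaw 102.1 q [0.38 0.06 1.64 0.   1.45 0.17] F [ 0.3 -0.8 -5. ] op 0.0151
shift cm [-52.43 -15.87  -0.34] turn [-0.1 -0.1 -9.1]
```

View pics/e_wrist.png

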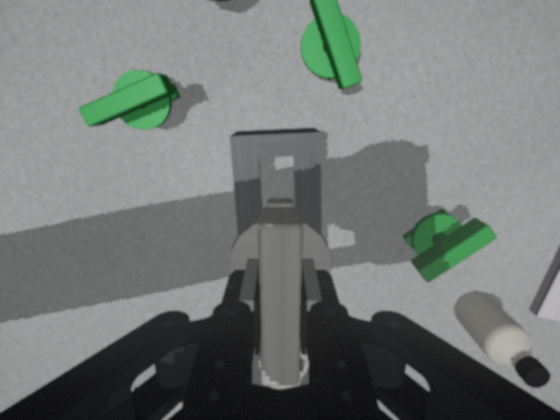

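View pics/e_side.png

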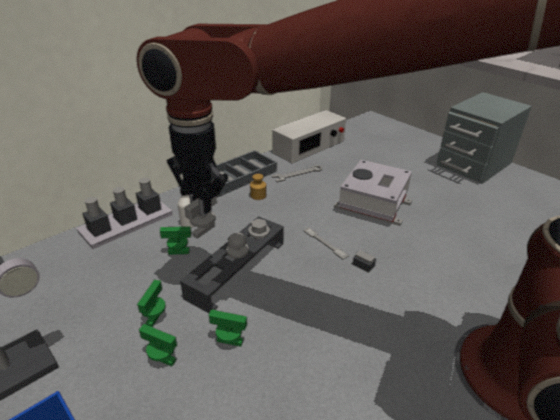

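```bash
python3 - <<'E'
from h import *
d=load("e","wrist"); o=ctrl.get_obs(); r=R.from_rotvec(o["tool_rot"])
for p in [(258,224),(302,224),(262,386),(306,380)]:
    P=onz(d,*p,.2395); print(p,(r.inv().apply(P-o["tool_pos"])*1000).round(1))
for p in [(230,250),(330,250)]:
    P=onz(d,*p,.2015); print(p,(r.inv().apply(P-o["tool_pos"])*1000).round(1))
w=cv2.imread("pics/e_wrist.png"); cv2.imwrite("pics/e_w2.png",cv2.resize(w[190:410,200:360],None,fx=3.5,fy=2.7,interpolation=2))
s=cv2.imread("pics/e_side.png"); cv2.imwrite("pics/e_s2.png",cv2.resize(s[150:260,140:260],None,fx=5,fy=5,interpolation=2))
E
```

```text
(258, 224) [ 34.5  -6.9 -27.2]
(302, 224) [ 34.5   8.3 -27.2]
(262, 386) [-34.9  -6.6 -27.3]
(306, 380) [-31.9  11.1 -27.3]
(230, 250) [  8.1 -22.9  10.8]
(330, 250) [ 8.1 24.2 10.7]
```

View pics/e_w2.png

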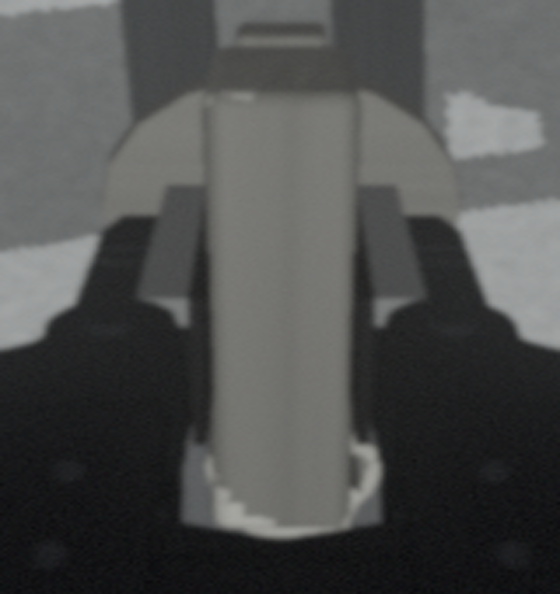

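View pics/e_s2.png

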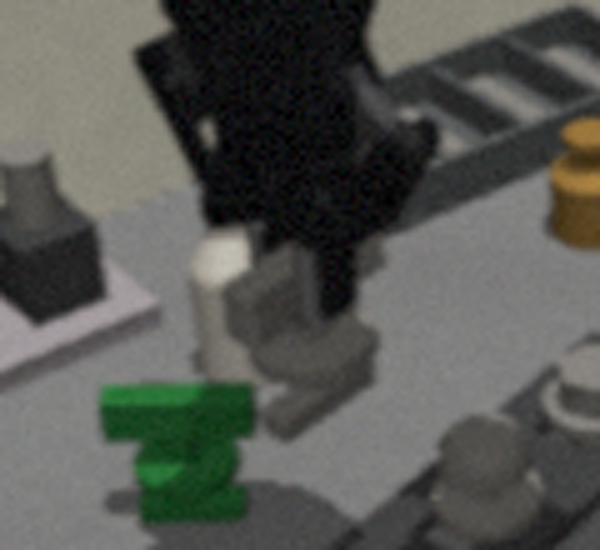

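Request:
play_rows(motion=[[[1,-5,-1.5,-0.3,0,0,-1],[1,-10,-3,-0.3,0,0,-2],[1,-15,-4.5,-0.3,0,0,-3],[1,-20,-6,-0.3,0,0,-4],[1,-25,-7.6,-0.3,0,0,-5],[1,-30,-9.1,-0.3,0,0,-6],[1,-35,-10.6,-0.3,0,0,-7],[1,-40,-12.1,-0.3,0,0,-8],[1,-45,-13.6,-0.3,0,0,-9],[1,-49,-14.8,-0.3,0,0,-9],[1,-51.5,-15.6,-0.3,0,0,-9],[1,-52.4,-15.9,-0.3,0,0,-9],[1,-52.4,-15.9,-0.3,0,0,-9],[1,-52.4,-15.9,-0.3,0,0,-9]]])

```text
t: 8.12
tool_pos: [0.4993, -0.2443, 0.2143]
tool_rot: [-1.775, -2.589, -0.001]
contact_force: [0.1, -0.6, -5.0]
opening: 0.015
```

```bash
python3 - <<'E'
from h import *
st(); grab("f"); togo(.4996,-.2456,.108,111.0)
E
```

```text
t 8.125 pos [ 0.4993 -0.2443  0.2143] xyaw 111.1 q [-0.59 -0.1   1.79  0.    1.45 -0.96] F [ 0.1 -0.6 -5. ] op 0.015
shift cm [-0.13 -0.02 10.66] turn [-0.  -0.1  0.1]
```

View pics/f_wrist.png

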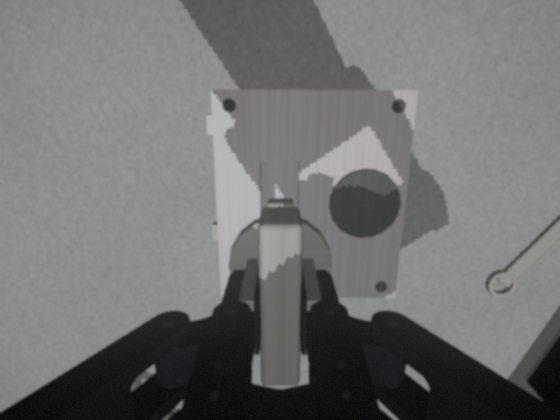

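View pics/f_side.png

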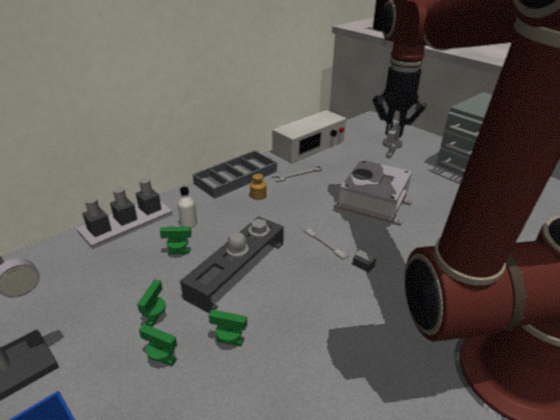

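Request:
play_rows(motion=[[[1,-0.1,0,2,0,0,0],[1,-0.1,0,4,0,0,0],[1,-0.1,0,5.5,0,0,0],[1,-0.1,0,6.5,0,0,0],[1,-0.1,0,7.5,0,0,0],[1,-0.1,0,8.2,0,0,0],[1,-0.1,0,8.2,0,0,0]]])

```text
t: 9.15
tool_pos: [0.4995, -0.2452, 0.1321]
tool_rot: [-1.775, -2.589, -0.001]
contact_force: [-0.2, -0.6, -4.2]
opening: 0.015
```

```bash
python3 - <<'E'
from h import *
st(); grab("g"); togo(.4996,-.2456,.108,111.0)
s=cv2.imread("pics/g_side.png"); cv2.imwrite("pics/g_s2.png",cv2.resize(s[90:230,320:440],None,fx=4,fy=4,interpolation=2))
E
```

```text
t 9.15 pos [ 0.4995 -0.2452  0.1321] xyaw 111.1 q [-0.59 -0.03  1.86  0.    1.31 -0.96] F [-0.2 -0.6 -4.2] op 0.015
shift cm [ 0.02 -0.05  2.53] turn [-0.  -0.   0.1]
```

View pics/g_s2.png

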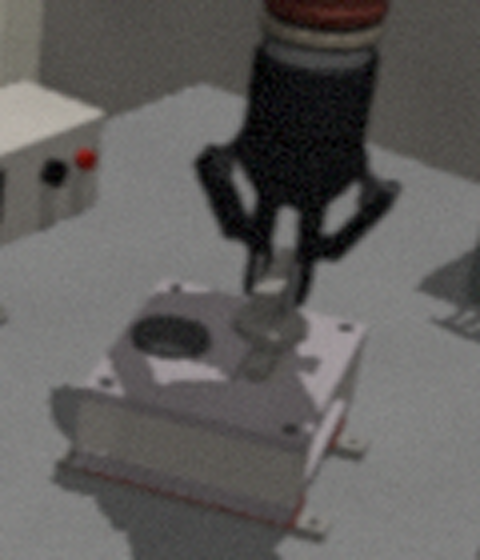

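View pics/g_wrist.png

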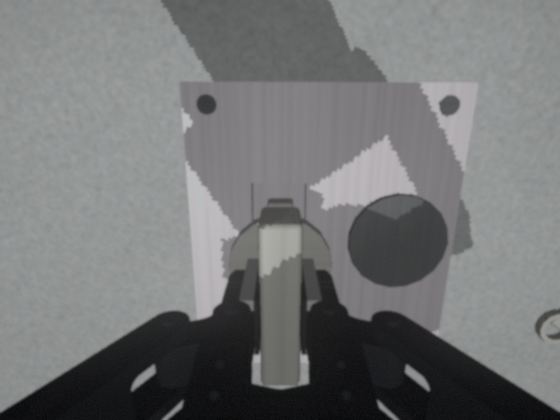

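Request:
play_rows(motion=[[[1,0,0,0.8,0,0,0],[1,0,0,1.5,0,0,0],[1,0,0,2,0,0,0],[1,0,0,2.3,0,0,0],[1,0,0,2.45,0,0,0],[1,0,0,2.45,0,0,0],[1,0,0,2.45,0,0,0]]])

```text
t: 10.18
tool_pos: [0.5003, -0.2457, 0.1091]
tool_rot: [-1.777, -2.591, -0.001]
contact_force: [0.0, 0.4, -4.6]
opening: 0.0149
```

```bash
python3 - <<'E'
from h import *
st(); grab("h")
s=cv2.imread("pics/h_side.png"); cv2.imwrite("pics/h_s2.png",cv2.resize(s[110:230,320:440],None,fx=5,fy=5,interpolation=2))
E
```

```text
t 10.175 pos [ 0.5003 -0.2457  0.1091] xyaw 111.1 q [-0.59  0.    1.88  0.    1.26 -0.96] F [ 0.   0.4 -4.6] op 0.0149
```

View pics/h_s2.png

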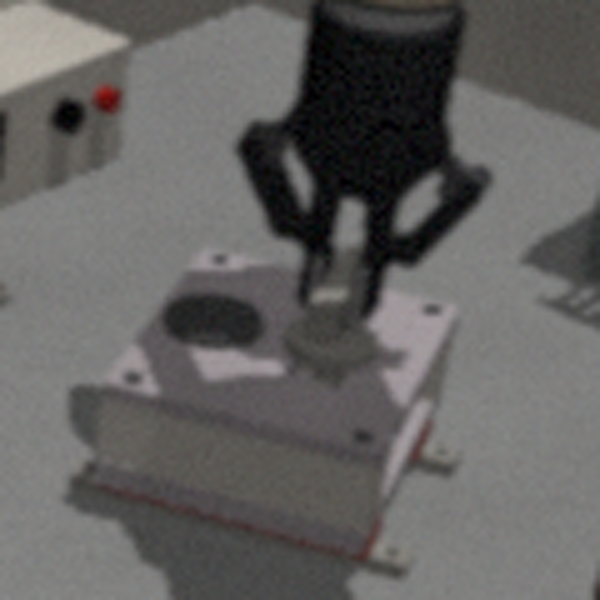

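Request:
play_rows(motion=[[[1,0,0,0.1,0,0,0],[1,0,0,0.2,0,0,0],[1,0,0,0.2,0,0,0],[1,0,0,0.2,0,0,0]]])

```text
t: 10.82
tool_pos: [0.5002, -0.2456, 0.107]
tool_rot: [-1.776, -2.591, -0.001]
contact_force: [0.9, -0.3, -5.0]
opening: 0.0149
```

Request:
play_rows(motion=[[[1,0,0,0.1,0,0,0],[1,0,0,0.15,0,0,0],[1,0,0,0.15,0,0,0],[1,0,0,0.15,0,0,0]]])

```text
t: 11.32
tool_pos: [0.5004, -0.2458, 0.1063]
tool_rot: [1.776, 2.591, 0.001]
contact_force: [-2.8, 0.5, 2.9]
opening: 0.0154
```

Request:
play_rows(motion=[[[1,0,0,0,0,0,8],[1,0,0,0,0,0,16],[1,0,0,0,0,0,24],[1,0,0,0,0,0,32],[1,0,0,0,0,0,40],[1,0,0,0,0,0,48],[1,0,0,0,0,0,56],[1,0,0,0,0,0,64],[1,0,0,0,0,0,72],[1,0,0,0,0,0,80],[1,0,0,0,0,0,86],[1,0,0,0,0,0,90],[1,0,0,0,0,0,90],[1,0,0,0,0,0,90]]])

```text
t: 13.08
tool_pos: [0.5008, -0.246, 0.1063]
tool_rot: [3.087, 0.577, 0.002]
contact_force: [1.6, 0.0, -2.8]
opening: 0.0149
```

```bash
python3 - <<'E'
from h import *
st(); grab("i")
s=cv2.imread("pics/i_side.png"); cv2.imwrite("pics/i_s2.png",cv2.resize(s[110:230,320:440],None,fx=5,fy=5,interpolation=2))
E
```

```text
t 13.075 pos [ 0.5008 -0.246   0.1063] xyaw 21.2 q [-0.59  0.    1.88  0.    1.26  0.61] F [ 1.6  0.  -2.8] op 0.0149
```

View pics/i_s2.png

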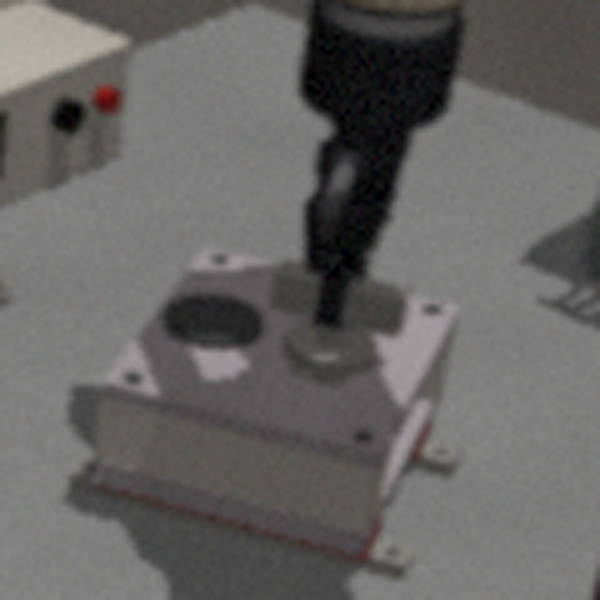

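View pics/i_wrist.png

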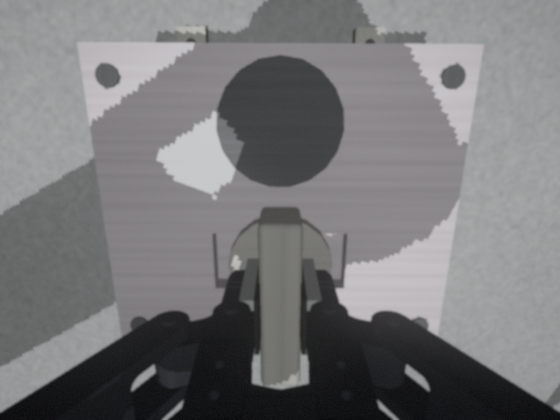

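Request:
play_rows(motion=[[[0.5,0,0,0,0,0,0],[0,0,0,0,0,0,0],[-0.5,0,0,0,0,0,0],[-1,0,0,0,0,0,0],[-1,0,0,0,0,0,0],[-1,0,0,0,0,0,0],[-1,0,0,0,0,0,0],[-1,0,0,0,0,0,0]]])

```text
t: 14.22
tool_pos: [0.5006, -0.2459, 0.1063]
tool_rot: [3.088, 0.577, 0.001]
contact_force: [-0.2, -0.4, -1.3]
opening: 0.0854
```

```bash
python3 - <<'E'
from h import *
st(); grab("j")
E
```

```text
t 14.225 pos [ 0.5006 -0.2459  0.1063] xyaw 21.2 q [-0.59  0.    1.88  0.    1.26  0.61] F [-0.2 -0.4 -1.3] op 0.0854
```

View pics/j_wrist.png

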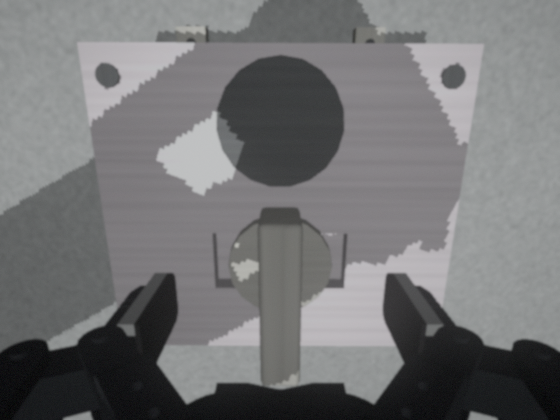

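The key is released and square. I'll back straight up.

Request:
play_rows(motion=[[[-1,0,0,-1,0,0,0],[-1,0,0,-3,0,0,0],[-1,0,0,-6,0,0,0],[-1,0,0,-10,0,0,0],[-1,0,0,-14,0,0,0],[-1,0,0,-16,0,0,0],[-1,0,0,-16,0,0,0],[-1,0,0,-16,0,0,0]]])

```text
t: 15.38
tool_pos: [0.4998, -0.2455, 0.2645]
tool_rot: [-3.087, -0.576, 0.002]
contact_force: [-0.9, 0.3, -0.6]
opening: 0.0853
```

```bash
python3 - <<'E'
from h import *
st(); grab("k")
w=cv2.imread("pics/k_wrist.png"); cv2.imwrite("pics/k_w2.png",cv2.resize(w[80:340,150:410],None,fx=2.2,fy=2.2,interpolation=2))
s=cv2.imread("pics/k_side.png"); cv2.imwrite("pics/k_s2.png",cv2.resize(s[110:230,320:440],None,fx=5,fy=5,interpolation=2))
E
```

```text
t 15.375 pos [ 0.4998 -0.2455  0.2645] xyaw 21.2 q [-0.59 -0.13  1.73  0.    1.54  0.61] F [-0.9  0.3 -0.6] op 0.0853
```

View pics/k_w2.png

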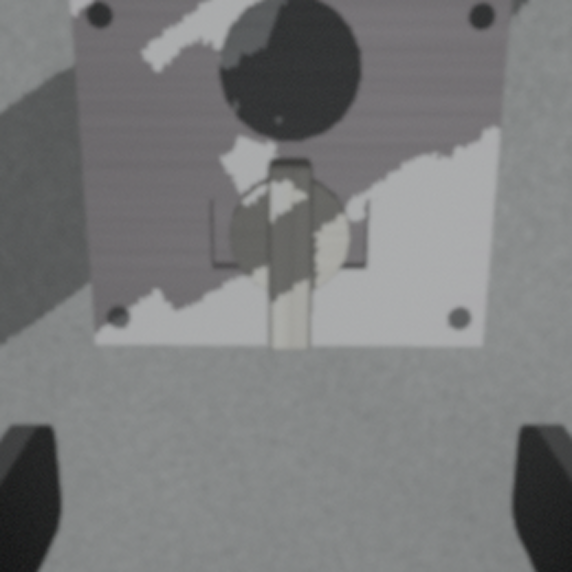

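View pics/k_s2.png

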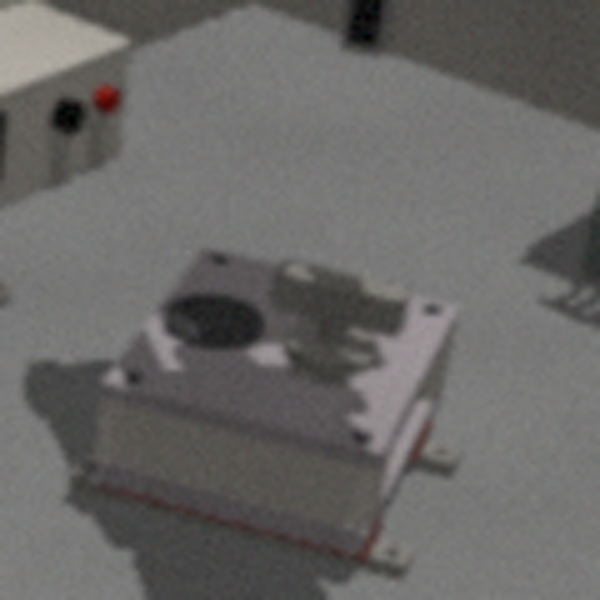

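```bash
python3 - <<'E'
from h import *
d=load("k","wrist"); f=lambda x,y:(150+(x+.5)/2.2-.5,80+(y+.5)/2.2-.5)
B=np.array([onz(d,*f(*p),.133)[:2] for p in [(270,167),(311,167),(311,349),(272,349)]])
e=B[0]+B[1]-B[2]-B[3]; print(B.mean(0),np.degrees(np.arctan2(e[1],e[0])),np.linalg.norm(e)/2)
print("collar",onz(d,*f(290,236),.095)[:2])
ctrl.finish_job()
E
```

```text
[ 0.50102571 -0.24647126] 21.518582943166926 0.06869278955509045
collar [ 0.50116884 -0.24609292]
the job is handed in; nothing more can be done
```

I took the key out of the rack, passed its head down through the fixture slot until the collar met the plate, and turned it a quarter turn. I then let go and raised the gripper about 16 cm clear. The job was handed in at about 15.4 s of the 45 s allowed; no verdict is reported.

**Last checks:**
- **Position:** in the wrist view the key's bar centre is at (0.501, -0.246), about 2 mm from the slot centre I measured at (0.4996, -0.2456).
- **Turn:** the bar points at 21.5°, against the slot's long axis at about 111°, so it is square to within about 1°.
- **Seating:** the wrist force changed sign as the collar touched the plate. That happened at the tool height I expected, to within about 1 mm. After release the key looked upright in the wrist and side views, and the force was near zero with the gripper open.
- **Other tools:** the plunger and stud looked undisturbed in the side view taken while I carried the key to the fixture; I didn't measure them again at the end.

**What disagreed:** the side camera placed things about 4–6 mm from the top and wrist cameras. I used the wrist camera's values, and the top camera agreed with them to within about 2 mm.

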